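Centre the brass pineapple on its marble plinth

TASK

The little brass pineapple has been knocked to one side of its round marble plinth and is easily tipped over. With the fingertips or the outside of closed fingers, nudge it gently along the marble until it stands upright in the middle of the plinth. Do not pinch it, take it between the fingers, lift it, tip it or press hard on it, and leave the plinth and the other things on the table where they are.

Things in the scene. Friction and masses are not known exactly. Their poses are not given: they have to be found in the camera images.
- pineapple: The brass pineapple ornament, 72 mm high, 0.18 to 0.34 kg, loose, standing on the plinth. Origin: centre of the underside of its foot; z up its axis; round about it. Flat foot 34 mm across, 5 mm high; egg-shaped studded body from 5 to 51 mm up; above that a crown of leaves 30 mm across. Pushed at or below its widest part it slides on the marble (1 to 2.5 N); pushed at the crown, it tips over.
- pineapple_belly (a point): The point on the pineapple's axis at the height of its widest part, 24 mm above the foot's underside, where the body is 49 mm across (42 mm across at 13 mm and 38 mm across at 44 mm up); studs stand up to 1.5 mm proud.
- plinth: The round marble plinth, 0.9 kg, loose on the table: flat top 100 mm across, 45 mm above the table, a narrower waist 72 mm across and a foot 94 mm across. Origin: centre of its underside, on the table; z up. The middle of its top is 45 mm straight above the origin. Its yaw is of no use.
- coasters: Bystander: six round black coasters stacked in a wire holder, 98 mm across, 40 mm high, near the plinth. Origin: centre of the underside.
- candle_jar: Bystander: amber glass candle jar with wooden lid, 64 mm across, 70 mm high, near the plinth. Origin: centre of the underside.
- tealight: Bystander: white ceramic tealight holder, 52 mm across, 38 mm high, near the plinth. Origin: centre of the underside.
- tv_remote: Bystander: black remote control lying flat, 190 x 46 x 20 mm, long along its x. Origin: centre of the underside.
- small_remote: Bystander: white remote control lying flat, 125 x 36 x 15 mm, long along its x. Origin: centre of the underside.
- mug: Bystander: blue mug, 82 mm across, 92 mm high, handle to its +y. Origin: centre of the underside.
Mind the look-alikes: they are no part of the job. Of the things like the plinth, leave any that is blue or green; of the rest the smaller one is meant.

How it is judged (in metres and radians):
At the end, for the whole second after the job is handed in: The pineapple stands upright and at rest on the plinth, its axis within 7 mm of the plinth's centre; the plinth is within 10 mm, and every bystander within 15 mm, of where it began (horizontal distance between pineapple and plinth below 0.007 m and angle between pineapple's own z axis and vertical below 0.06 rad and z of pineapple in the frame of plinth between 0.042 and 0.048 m and linear speed of pineapple below 0.01 m/s and angular speed of pineapple below 0.1 rad/s and distance of plinth from where it was at the start of the episode below 0.01 m and distance of each of coasters, candle_jar, tealight, tv_remote, small_remote, mug from where it was at the start of the episode below 0.015 m); the robot touches nothing.
It fails at once if the pineapple is lifted more than 8 mm off the plinth or knocked off it (z of pineapple in the frame of plinth above 0.053 m or z of pineapple in the frame of plinth below 0.035 m).
It fails at once if the pineapple is tipped by more than 17 degrees (angle between pineapple's own z axis and vertical above 0.3 rad).
It fails at once if the pineapple is hit, squeezed or pressed with more than 10 N (contact force between any of the fingers, the arm and pineapple above 10 N).
It fails at once if the pineapple is taken between the fingers (horizontal distance between the grasp point and pineapple below 0.016 m and z of the grasp point in the frame of plinth below 0.113 m).
It fails at once if the plinth is shifted by more than 10 mm, or another thing by more than 15 mm (distance of plinth from where it was at the start of the episode above 0.01 m or distance of any of coasters, candle_jar, tealight, tv_remote, small_remote, mug from where it was at the start of the episode above 0.015 m).
It also fails if it takes over 48 s, if anything falls off the work surface, if the arm or the gripper's body presses on something with over 40 N, if the wrist force passes 120 N, or if a joint passes its speed limit or range.

ROBOT

A 6-joint arm with a two-finger parallel gripper is mounted at the origin on the work surface. World frame = base frame: x ahead of the robot, y to its left, z up, the work surface at z = 0. Lengths are in mm, angles in rad, forces in N, time in s.
With the tool pointing down it reaches from about 350 to 875 mm from the base axis. Payload 4.2 kg.
Tool frame: the origin (TCP) lies midway between the tips of the shut fingers; the grasp point (between the pads) lies 19 mm behind it; y points along the fingers, x is the direction in which the jaws open and shut, and the axes are right-handed (so a half turn about y gives the same grasp; the last joint's range is limited). The gripper opens to 85 mm and grips with 20 to 120 N. Pads are 22 mm wide; open, the fingers measure 114 mm over their backs; the gripper's body (76 mm by 85 mm) begins 54 mm behind the grasp point. The pads swing forward as they close: fully open they stand 13 mm farther back than shut.
Start: joints at [1.38, 0.385, 0.008, 0, -1.194, -0.259], TCP at [271.707, 562.827, 231.312] pointing down, gripper open.
Joint ranges: [-3.14, 3.14], [-1.21, 2.06], [-1.07, 1.41], [-3.16, 2.05], [-2.99, -0.16], [-3.1, 3.1]. Speed limits (rad/s): [2.79, 2.79, 3.14, 3.14, 3.14, 3.14].

INTERFACE

Orientations are given as a unit quaternion [x, y, z, w].
In Python, from bench import read_state, get_image, job_done gives the robot as it stands.
- The arm moves only by the tool play_rows, never from a script. Its argument "series" is a list of rows, each a list of 7 numbers: the shift along the tool's x, y, z in m, then the turn, a rotation vector about the tool's x, y, z in rad, then the finger opening in m, from 0 to 0.0854. In form: [[x, y, z, wx, wy, wz, claw], ...]. A call has 1 to 10 rows; each row shifts and turns the pose as measured when the row begins, along the tool's axes as they then stand; what a row does not reach is not made up. A row lasts 1/10 s, in which the tool goes at most 50 mm and 8.59 degrees, less where a joint would pass 70% of its speed; a pose out of reach is approached as far as the arm can. A call with a gripper value outside its range is refused whole. The fingers move at their own pace and stop on an object; the grip force is fixed at half the most. Time passes only in rows, so rows that do not move let the fingers close. It gives the time, the measured TCP pose, the force and the opening at its end, in the units of the state.
- read_state(): the state, without advancing time (a new reading comes with each control period).
- get_image(name): name is "scene" or "top" or "wrist"; returns a dict with "color" (400x640x3 uint8, red, green, blue), "intrinsics" (3x3 intrinsics, pixels), "origin" and "orientation" of the camera in the world. Camera axes: x right, y down, z forward; pixel columns grow to the right and rows downward; lengths in mm; the calibration is good to about 2 mm. A picture is of the moment at which its call begins. There is no depth.
- job_done(): hands the job in, once; it reports no verdict.
The state is a dict: "clock": time; "joints": joint angles; "joint_vel": joint speeds; "joint_efforts": joint torques, N m; "position": TCP position; "ee_rot": TCP orientation; "contact_force": force on the tool from outside, world axes, zero at the start; "wrist_torque": the same for the moment, N m; "gripper_width": finger opening in mm.
Only numpy, scipy, OpenCV 4.12 (cv2) and the standard library are available. Lean on these libraries where they do the work, as an engineer would, in place of code of your own. Each camera call takes 0.05 s, during which the arm holds its last target. There are 200 camera calls.

## Working session

There is one attempt and no reset: what is moved stays moved. The work goes in short steps, Python scripts to look and compute and a tool call to move; the robot and the scene stay as the last step left them, time stands still between calls to the robot, and variables do not carry over. Pictures are saved under pics/ and viewed, about 8 in all and at most 12, crops included, and the job is handed in when it is done.

Besides the shell and the picture viewer there is one more tool, called after "Emit:" as name(argument=value, ...), one argument or row to a line, values as JSON. play_rows: Moves the arm, as the interface text tells. Its arguments: {"type":"object","properties":{"series":{"type":"array","items":{"type":"array","items":{"type":"number"}}}},"required":["series"]}

```bash
mkdir -p pics; ls; cat > h.py <<'E'
import numpy as np, cv2
from scipy.spatial.transform import Rotation as R
from bench import read_state, get_image, job_done
def snap(n,f):
    d=get_image(n); cv2.imwrite(f,cv2.cvtColor(d['color'],cv2.COLOR_RGB2BGR)); np.savez(f+'.npz',**{k:np.array(v) for k,v in d.items()}); return d
def ray(d,u,v,z):
    K=np.array(d['intrinsics']).reshape(3,3); r=R.from_quat(d['orientation']).apply(np.linalg.inv(K)@[u,v,1]) if np.size(d['orientation'])==4 else np.array(d['orientation'])@np.linalg.inv(K)@[u,v,1]
    o=np.array(d['origin']); return o+r*(z-o[2])/r[2]
def proj(d,p):
    K=np.array(d['intrinsics']).reshape(3,3); c=R.from_quat(d['orientation']).inv().apply(np.array(p)-d['origin']); q=K@c; return q[:2]/q[2]
E
python3 - <<'E'
from h import *
for n in('top','scene'):
    d=snap(n,f'pics/{n}0.png'); print(n,d['intrinsics'],d['origin'],d['orientation'])
print(read_state())
E
```

```text
pics
top [[427.45471012   0.         322.67782274]
 [  0.         427.45471012 199.10945555]
 [  0.           0.           1.        ]] [ 452.67694438    6.47018582 1624.72911997] [ 0.70983288 -0.70388879  0.01506872 -0.02123171]
scene [[412.52911318   0.         325.16300652]
 [  0.         412.52911318 201.3523079 ]
 [  0.           0.           1.        ]] [1298.92465981 -600.9323155   851.77513864] [ 0.80215446  0.40363745 -0.18632014 -0.39863496]
{'clock': 0.1, 'joints': array([ 1.37959803e+00,  3.85443661e-01,  6.75361164e-03, -4.31519667e-04,
       -1.19397500e+00, -2.58596902e-01]), 'joint_vel': array([-0.00125901, -0.00181793,  0.00382139,  0.00053993, -0.00062716,
        0.00074264]), 'joint_efforts': array([-7.94247262e-04, -3.93323350e+01,  1.88928866e+01,  4.19797674e+00,
       -2.61948509e-03,  5.87271671e-06]), 'position': array([271.49877919, 562.37275675, 230.34973346]), 'ee_rot': array([ 0.37641214, -0.59855557,  0.5993272 , -0.3753026 ]), 'contact_force': array([-0.71666039, -0.30053921, -0.5058462 ]), 'wrist_torque': array([ 0.03187519, -0.03244794, -0.00080097]), 'gripper_width': 85.62802131941518}
```

View pics/top0.png

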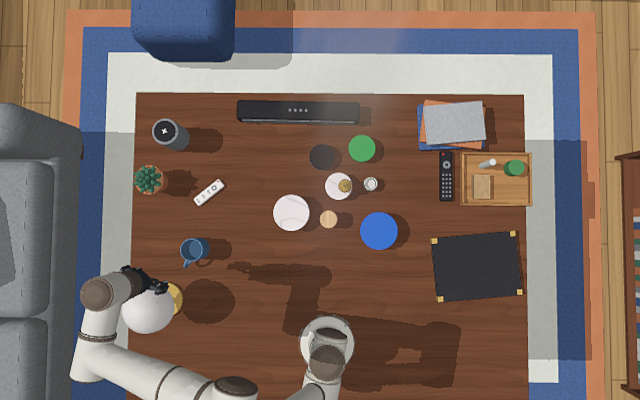

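View pics/scene0.png

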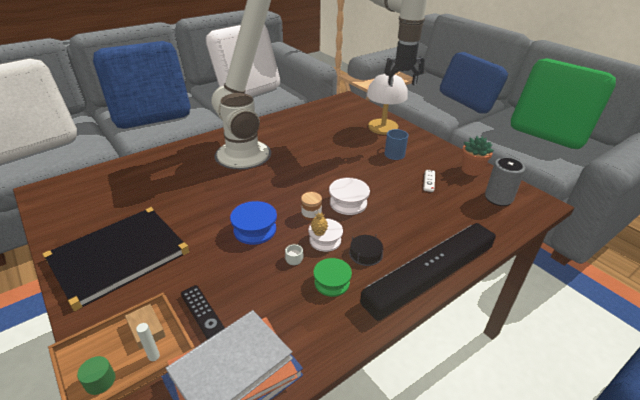

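Candidates like the plinth, in the top view: large white (291,213), small white (338,186) with the pineapple on it, blue (379,231) and green (362,148). Blue and green are excluded. Of the two white ones, the smaller at (338,186) is the one meant. I'll confirm it in an enlarged crop and measure it.

```bash
python3 - <<'E'
from h import *
L=lambda n:dict(np.load(f'pics/{n}0.png.npz'))
t=L('top');s=L('scene')
for nm,u,v,z in [('plinth',338,186,45),('big',291,213,45),('pine',345,186,100),('coast',322,156,40),('jar',328,219,70),('teal',371,184,38),('blue',379,231,45),('green',362,148,45)]:
    print(nm,ray(t,u,v,z).round())
print(ray(s,326,232,45).round(), ray(s,319,237,45))
for d,n,(u,v) in((t,'top',(338,186)),(s,'scene',(325,228))):
    c=d['color']; h=cv2.cvtColor(c,cv2.COLOR_RGB2HSV)
    m=((h[...,1]<60)&(h[...,2]>130)).astype(np.uint8)
    k,lab,st,ce=cv2.connectedComponentsWithStats(m)
    for i in range(1,k):
        if abs(ce[i][0]-u)<80 and abs(ce[i][1]-v)<60 and st[i][4]>60: print(n,st[i],ce[i].round(1))
a=cv2.resize(t['color'][130:250,260:400],None,fx=3,fy=3,interpolation=2); b=cv2.resize(s['color'][170:290,250:390],None,fx=3,fy=3,interpolation=2)
cv2.imwrite('pics/crop.png',cv2.cvtColor(np.hstack([a,b])[:, :840],4)); 
E
python3 -c "
import cv2;i=cv2.imread('pics/crop.png');cv2.imwrite('pics/crop.png',cv2.resize(i,(800,343)))"
```

```text
plinth [583. -36.  45.]
big [481. 137.  45.]
pine [579. -59. 100.]
coast [695.  25.  40.]
jar [460.   0.  70.]
teal [ 592. -159.   38.]
blue [ 418. -188.   45.]
green [ 725. -124.   45.]
[599. -43.  45.] [604.30139024 -72.31634102  45.        ]
top [  100    52   459   331 30752] [352.8 136.5]
top [325 172  27  28 461] [336.1 185.8]
top [364 177  14  14 142] [370.1 183.1]
top [ 273  194   37   37 1059] [290.8 212.3]
scene [ 329  177   41   38 1246] [348.6 195.2]
scene [302 206  20  12 114] [310.8 212.5]
scene [308 218  35  33 710] [327.2 236.4]
scene [285 244  18  20 300] [293.7 253.5]
```

View pics/crop.png

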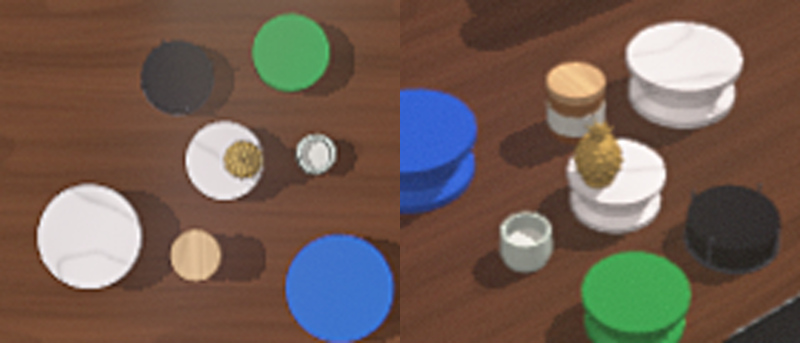

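The crop confirms it: the small white plinth carries the pineapple, knocked towards the tealight (-y). Next, the tool axes.

```bash
python3 - <<'E'
from h import *
s=read_state(); M=R.from_quat(s['ee_rot']).as_matrix(); print(M.round(3))
g=np.array([583,-60,250])-s['position']; print((M.T@g/14/1000).round(4))
# tool axes wanted: y down, x along world y or x
for x in ([0,1,0],[0,-1,0],[1,0,0],[-1,0,0]):
    y=np.array([0,0,-1.]);W=np.stack([x,y,np.cross(x,y)],1)
    print(x,R.from_matrix(M.T@W).as_rotvec().round(3))
E
```

```text
[[-0.435 -0.001  0.9  ]
 [-0.9   -0.002 -0.435]
 [ 0.002 -1.     0.   ]]
[ 0.0304 -0.0013  0.0394]
[0, 1, 0] [-0.003  2.692  0.   ]
[0, -1, 0] [ 0.    -0.45   0.002]
[1, 0, 0] [ 2.000e-03 -2.021e+00  1.000e-03]
[-1, 0, 0] [-1.000e-03  1.121e+00  2.000e-03]
```

Emit:
play_rows(
  series=[
    [0.03,0,0.039,0,0,0,0],
    [0.03,-0.002,0.039,0,0,0,0],
    [0.03,-0.002,0.039,0,0,0,0],
    [0.03,-0.002,0.039,0,0,0,0],
    [0.03,-0.002,0.039,0,0,0,0],
    [0.03,-0.002,0.039,0,0,0,0],
    [0.03,-0.002,0.039,0,0,0,0],
    [0.03,-0.002,0.039,0,0,0,0],
    [0.03,-0.002,0.039,0,0,0,0],
    [0.03,-0.002,0.039,0,0,0,0],
  ],
)

```text
clock: 1.1
position: [492.6, 117.3, 244.8]
ee_rot: [0.383, -0.595, 0.598, -0.376]
contact_force: [0.2, 0.3, -0.4]
gripper_width: -0.1
```

Emit:
play_rows(
  series=[
    [0,0,0,0,-0.15,0,0],
    [0,0,0,0,-0.15,0,0],
    [0,0,0,0,-0.15,0,0],
    [0,0,0,0,0,0,0],
  ],
)

```text
clock: 1.5
position: [493.9, 109.4, 243.2]
ee_rot: [0.508, -0.497, 0.497, -0.498]
contact_force: [0.4, 0.1, -0.6]
gripper_width: -0.0
```

```bash
python3 - <<'E'
from h import *
s=read_state(); M=R.from_quat(s['ee_rot']).as_matrix(); print(s['position'],s['gripper_width'],s['joints'].round(2)); print(M.round(3))
g=np.array([583,-60,240])-s['position']; print((M.T@g/1000).round(4))
x=[0,-1,0];y=np.array([0,0,-1.]);W=np.stack([x,y,np.cross(x,y)],1)
print(R.from_matrix(M.T@W).as_rotvec().round(3))
E
```

```text
[493.86449609 109.4026334  243.2056008 ] -0.028455315636329675 [ 0.54  0.18 -0.25  0.   -1.15  1.04]
[[ 0.012 -0.009  1.   ]
 [-1.    -0.01   0.011]
 [ 0.01  -1.    -0.009]]
[0.1704 0.0041 0.0872]
[0.009 0.011 0.01 ]
```

Emit:
play_rows(
  series=[
    [0.043,0,0.022,0,0.01,0,0],
    [0.043,0,0.022,0,0,0,0],
    [0.043,0,0.022,0,0,0,0],
    [0.043,0,0.022,0,0,0,0],
    [0,0,0,0,0,0,0],
  ],
)

```text
clock: 2.0
position: [584.8, -65.3, 242.7]
ee_rot: [0.503, -0.502, 0.502, -0.493]
contact_force: [-0.5, 0.9, -0.4]
gripper_width: 0.3
```

```bash
python3 - <<'E'
from h import *
s=read_state(); M=R.from_quat(s['ee_rot']).as_matrix(); print(s['position'])
d=snap('wrist','pics/w1.png'); print(d['intrinsics'][0],d['origin'],R.from_quat(d['orientation']).as_matrix().round(2))
print(proj(d,[583,-36,45]),proj(d,[580,-60,100]))
E
```

```text
[584.84675983 -65.33655462 242.72346597]
[325.18486653   0.         320.96345989] [656.51211263 -65.66192509 384.58677404] [[-0.01 -0.96 -0.29]
 [-1.    0.01 -0.01]
 [ 0.01  0.29 -0.96]]
[290.72846779 170.16990936] [312.52226867 186.0758281 ]
```

View pics/w1.png

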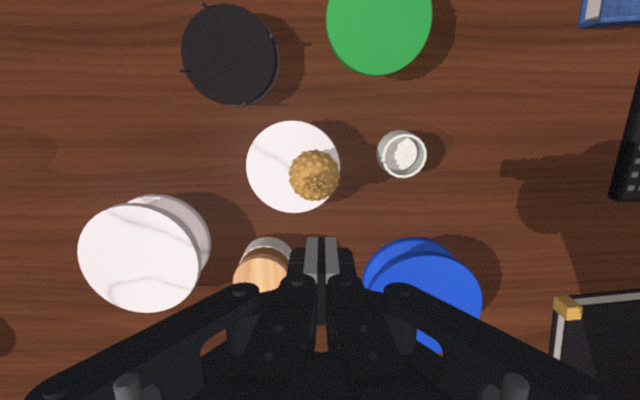

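The wrist view shows the plinth's top at about (293,167), the pineapple at (314,176), and the tealight at (402,155). Now to measure them.

```bash
cat > meas.py <<'E'
from h import *
from scipy.optimize import least_squares
def circ(P,r):
    f=least_squares(lambda c:np.hypot(*(P-c).T)-r,np.median(P,0),loss='soft_l1',f_scale=1.5); return f.x,np.median(abs(f.fun))
def meas(d,guess=(583,-38)):
    h=cv2.cvtColor(d['color'],cv2.COLOR_RGB2HSV)
    pu=proj(d,[*guess,45]); e=proj(d,[guess[0]+50,guess[1],45]); rad=np.hypot(*(e-pu))*1.4
    vv,uu=np.mgrid[:400,:640]; near=np.hypot(uu-pu[0],vv-pu[1])<rad
    white=near&(h[...,1]<70)&(h[...,2]>150)
    gold=near&(h[...,0]>12)&(h[...,0]<32)&(h[...,1]>100)&(h[...,2]>90)
    big=lambda m:(lambda k,l,s,c:l==1+np.argmax(s[1:,4]))(*cv2.connectedComponentsWithStats(m.astype(np.uint8)))
    white=big(white);g=big(cv2.morphologyEx(gold.astype(np.uint8),2,np.ones((3,3)))) 
    c=max(cv2.findContours(white.astype(np.uint8),0,1)[0],key=cv2.contourArea)[:,0]
    gd=cv2.dilate(g.astype(np.uint8),np.ones((7,7)))
    P=np.array([ray(d,u,v,45)[:2] for u,v in c if not gd[v,u]])
    pc,res=circ(P,50)
    gc=max(cv2.findContours(g.astype(np.uint8),0,1)[0],key=cv2.contourArea)[:,0]
    (cu,cv_),r=cv2.minEnclosingCircle(gc); mv,mu=np.nonzero(g)
    G=ray(d,mu.mean(),mv.mean(),71)[:2]
    Q=np.array([ray(d,u,v,71)[:2] for u,v in gc])
    print('plinth',pc.round(1),'res',res.round(2),'pine cent',G.round(1),'encl',ray(d,cu,cv_,71)[:2].round(1),'extent',np.ptp(Q,0).round(1),'mean-c off',(G-pc).round(1),'npx',g.sum())
    return pc,G
E
python3 - <<'E'
from meas import *
for f in('w1','top0','scene0'): print(f); meas(dict(np.load(f'pics/{f}.png.npz')))
d=dict(np.load('pics/w1.png.npz')); print(ray(d,403,157,38),ray(d,262,270,70),ray(d,230,54,40))
E
```

```text
w1
plinth [585.  -38.1] res 0.28 pine cent [583.3 -61.2] encl [584.1 -61.5] extent [48.7 49.4] mean-c off [ -1.6 -23.1] npx 1930
top0
plinth [584.3 -37. ] res 0.73 pine cent [583.  -59.1] encl [583.5 -59. ] extent [40.3 40.2] mean-c off [ -1.3 -22.1] npx 119
scene0
plinth [605.8 -50.9] res 4.49 pine cent [582.6 -57.4] encl [583.3 -55.4] extent [79.  68.8] mean-c off [-23.2  -6.5] npx 261
[ 594.63578759 -156.72384342   38.        ] [478.48066395  -3.1591343   70.        ] [698.16353799  19.51191606  40.        ]
```

Sizes check out: plinth circle residual 0.3 mm, pineapple 49 mm across. The pineapple sits 23 mm to the -y side. I'll turn the gripper so the narrow, flush side of the closed fingers does the pushing (tool z along +Y), starting from -y.

Emit:
play_rows(
  series=[
    [0.02,0,0,0,-0.149,0,0],
    [0,0,0,0,-0.149,0,0],
    [0,0,0,0,-0.149,0,0],
    [0,0,0,0,-0.149,0,0],
    [0,0,0,0,-0.149,0,0],
    [0,0,0,0,-0.149,0,0],
    [0,0,0,0,-0.149,0,0],
    [0,0,0,0,-0.149,0,0],
    [0,0,0,0,-0.149,0,0],
    [0,0,0,0,-0.149,0,0],
  ],
)

```text
clock: 3.05
position: [578.3, -71.8, 241.0]
ee_rot: [0.709, -0.032, 0.019, -0.704]
contact_force: [0.0, -0.7, -0.7]
gripper_width: -0.2
```

```bash
cat > go.py <<'E'
from h import *
import sys
def go(*p):
    s=read_state(); M=R.from_quat(s['ee_rot']).as_matrix(); print(s['clock'],s['position'].round(1),s['contact_force'].round(2),s['joints'].round(2))
    x=[1,0,0];y=np.array([0,0,-1.]);W=np.stack([x,y,np.cross(x,y)],1)
    print((M.T@(np.array(p)-s['position'])).round(1),R.from_matrix(M.T@W).as_rotvec().round(3))
if __name__=='__main__': go(*map(float,sys.argv[1:4]))
E
python3 go.py 584 -120 180
```

```text
3.05 [578.3 -71.8 241. ] [ 0.03 -0.68 -0.69] [ 0.16  0.31 -0.07  0.   -1.2   2.91]
[ 10.2  61.2 -47.2] [ 0.007 -0.072 -0.017]
```

Emit:
play_rows(
  series=[
    [0.004,0.01,-0.016,0.004,0,-0.017,0],
    [0.004,0.025,-0.016,0,0,0,0],
    [0.003,0.025,-0.016,0,0,0,0],
    [0,0,0,0,0,0,0],
  ],
)

```text
clock: 3.45
position: [585.0, -115.0, 180.9]
ee_rot: [0.707, -0.023, 0.025, -0.706]
contact_force: [-0.3, -0.8, -0.5]
gripper_width: 0.0
```

```bash
python3 go.py 584 -120 90; python3 -c "
from meas import *
d=snap('wrist','pics/w2.png'); meas(d); print(proj(d,read_state()['position']))"
```

```text
3.45 [ 585.  -115.   180.9] [-0.3  -0.82 -0.54] [ 0.08  0.37 -0.14  0.   -1.05  2.99]
[-0.9 90.9 -5. ] [ 0.001 -0.069  0.003]
plinth [585.5 -38.4] res 0.19 pine cent [584.2 -61. ] encl [584.  -61.1] extent [49.3 50.4] mean-c off [ -1.3 -22.7] npx 3401
[324.68779997 253.1455091 ]
```

View pics/w2.png

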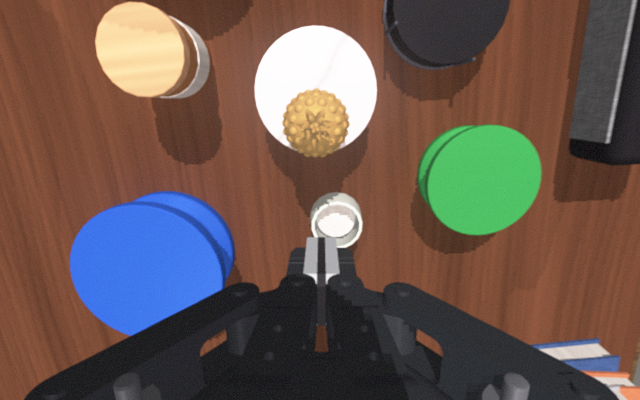

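The view agrees: pineapple (316,123), plinth (316,90), fingertips (322,240), and both measurements match. Descending behind the pineapple to z≈58, above the tealight (38 mm).

Emit:
play_rows(
  series=[
    [0,0.03,-0.003,0,0,0,0],
    [0,0.03,-0.002,0,0,0,0],
    [0,0.03,0,0,0,0,0],
    [0,0.02,0,0,0,0,0],
    [0,0.012,0,0,0,0,0],
    [0,0,0,0,0,0,0],
  ],
)

```text
clock: 4.1
position: [594.2, -112.3, 67.9]
ee_rot: [0.707, -0.014, 0.032, -0.706]
contact_force: [-0.6, 0.7, -0.3]
gripper_width: 0.3
```

```bash
python3 go.py 584 -102 58
```

```text
4.1 [ 594.2 -112.3   67.9] [-0.57  0.72 -0.31] [ 0.08  0.5  -0.27  0.01 -0.78  2.99]
[-11.1   9.6   9.6] [ 0.002 -0.064  0.025]
```

Emit:
play_rows(
  series=[
    [-0.006,0.005,-0.003,0.002,0,0.025,0],
    [-0.006,0.005,0,0,0,0,0],
    [0,0,0,0,0,0,0],
  ],
)

```text
clock: 4.4
position: [583.8, -113.5, 60.8]
ee_rot: [-0.706, 0.02, -0.024, 0.707]
contact_force: [-0.3, -0.6, 0.1]
gripper_width: -0.1
```

```bash
python3 go.py 584 -102 58
```

```text
4.4 [ 583.8 -113.5   60.8] [-0.31 -0.6   0.1 ] [ 0.08  0.5  -0.28 -0.   -0.78  3.  ]
[-0.5  2.8 11.5] [-0.002 -0.062  0.005]
```

Emit:
play_rows(
  series=[
    [0,0.001,0.002,0,0,0,0],
    [0,0.001,0.002,0,0,0,0],
    [0,0,0.002,0,0,0,0],
    [0,0,0.0015,0,0,0,0],
    [0,0,0.0015,0,0,0,0],
    [0,0,0.0015,0,0,0,0],
    [0,0,0.0015,0,0,0,0],
    [0,0,0.0015,0,0,0,0],
  ],
)

```text
clock: 5.2
position: [586.0, -99.1, 60.8]
ee_rot: [-0.706, 0.019, -0.025, 0.707]
contact_force: [1.0, -0.8, -0.7]
gripper_width: 0.4
```

```bash
python3 go.py 584 -76 58;  python3 -c "
from meas import *
d=snap('wrist','pics/w3.png'); meas(d)"
```

```text
5.2 [586.  -99.1  60.8] [ 0.97 -0.78 -0.73] [ 0.1   0.5  -0.28 -0.   -0.78  2.97]
[-3.4  2.9 23. ] [-0.002 -0.063  0.009]
plinth [585.3 -38.8] res 0.38 pine cent [583.9 -61.8] encl [583.8 -63. ] extent [50.9 57.2] mean-c off [ -1.4 -22.9] npx 11728
```

View pics/w3.png

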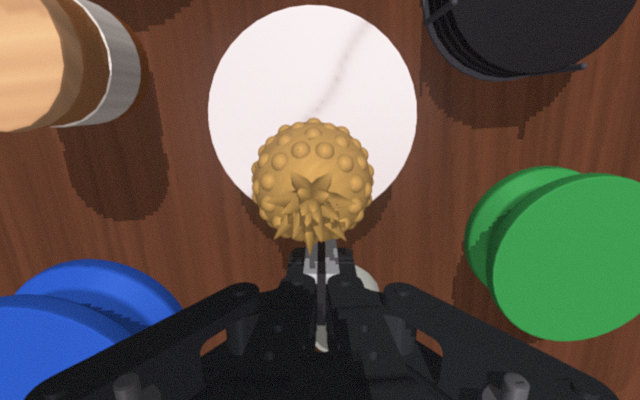

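Fingers are just short of contact: pineapple (313,182), plinth (313,108). Starting the slow push.

Emit:
play_rows(
  series=[
    [-0.001,0.001,0.001,0,0,0,0],
    [-0.001,0.001,0.001,0,0,0,0],
    [0,0,0.001,0,0,0,0],
    [0,0,0.001,0,0,0,0],
    [0,0,0.001,0,0,0,0],
  ],
)

```text
clock: 5.75
position: [583.8, -94.1, 58.6]
ee_rot: [-0.706, 0.019, -0.025, 0.707]
contact_force: [-0.3, -1.5, 0.0]
gripper_width: -0.1
```

```bash
python3 go.py 584 -76 58;  python3 -c "
from meas import *
d=snap('wrist','pics/w4.png'); meas(d)"
```

```text
5.75 [583.8 -94.1  58.6] [-0.3  -1.54  0.03] [ 0.11  0.5  -0.29  0.   -0.77  2.96]
[-0.9  0.6 18. ] [-0.001 -0.063  0.008]
plinth [585.2 -38.9] res 0.37 pine cent [584.1 -60.9] encl [584.1 -62.9] extent [51.  59.7] mean-c off [ -1.2 -22. ] npx 12009
```

Contact at about 1.5 N and it is sliding. Continuing.

Emit:
play_rows(
  series=[
    [0,0,0.001,0,0,0,0],
    [0,0,0.001,0,0,0,0],
    [0,0,0.001,0,0,0,0],
    [0,0,0.001,0,0,0,0],
    [0,0,0.001,0,0,0,0],
    [0,0,0.001,0,0,0,0],
    [0,0,0.001,0,0,0,0],
    [0,0,0.001,0,0,0,0],
  ],
)

```text
clock: 6.6
position: [584.2, -85.7, 58.6]
ee_rot: [-0.707, 0.019, -0.025, 0.707]
contact_force: [-0.6, -0.6, 0.2]
gripper_width: -0.1
```

```bash
python3 go.py 584 -76 58;  python3 -c "
from meas import *
d=snap('wrist','pics/w5.png'); meas(d)"
```

```text
6.6 [584.2 -85.7  58.6] [-0.6  -0.6   0.24] [ 0.13  0.5  -0.29  0.   -0.77  2.95]
[-0.8  0.6  9.7] [-0.001 -0.063  0.008]
plinth [585.2 -38.8] res 0.4 pine cent [584.9 -52.6] encl [584.9 -54.4] extent [51. 60.] mean-c off [ -0.4 -13.8] npx 11946
```

Emit:
play_rows(
  series=[
    [0,0,0.001,0,0,0,0],
    [0,0,0.001,0,0,0,0],
    [0,0,0.001,0,0,0,0],
    [0,0,0.001,0,0,0,0],
    [0,0,0.001,0,0,0,0],
    [0,0,0.001,0,0,0,0],
    [0,0,0.001,0,0,0,0],
    [0,0,0.001,0,0,0,0],
    [0,0,0.001,0,0,0,0],
  ],
)

```text
clock: 7.55
position: [584.9, -75.9, 58.6]
ee_rot: [-0.707, 0.019, -0.025, 0.707]
contact_force: [-0.3, -0.7, 0.8]
gripper_width: 0.5
```

```bash
python3 go.py 584 -76 58;  python3 -c "
from meas import *
d=snap('wrist','pics/w6.png'); meas(d)"
```

```text
7.55 [584.9 -75.9  58.6] [-0.28 -0.7   0.82] [ 0.15  0.5  -0.3   0.   -0.77  2.93]
[-0.8  0.6 -0.2] [-0.001 -0.063  0.008]
plinth [585.3 -38.5] res 0.5 pine cent [585.7 -42.6] encl [585.7 -44.7] extent [51.4 59.7] mean-c off [ 0.4 -4.1] npx 11869
```

View pics/w6.png

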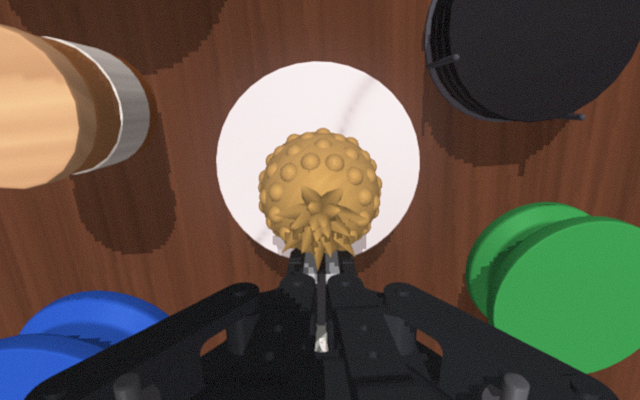

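The pineapple is nearly centred and upright (centre about (320,195), plinth about (318,163)), 3–4 mm short. Three more millimetres, then straight back out.

Emit:
play_rows(
  series=[
    [0,0,0.001,0,0,0,0],
    [0,0,0.001,0,0,0,0],
    [0,0,0.001,0,0,0,0],
    [0,0,0,0,0,0,0],
    [0,0,-0.003,0,0,0,0],
    [0,0,-0.006,0,0,0,0],
    [0,0,-0.01,0,0,0,0],
    [0,0,-0.01,0,0,0,0],
    [0,0,-0.008,0,0,0,0],
    [0,0,0,0,0,0,0],
  ],
)

```text
clock: 8.6
position: [582.9, -112.2, 58.5]
ee_rot: [-0.706, 0.019, -0.025, 0.707]
contact_force: [1.2, 0.2, -0.1]
gripper_width: -0.3
```

Emit:
play_rows(
  series=[
    [0,-0.02,0,0,0,0,0],
    [0,-0.03,0,0,0,0,0],
    [0,-0.03,0,0,0,0,0],
    [0,-0.03,0,0,0,0,0],
    [0,-0.01,0,0,0,0,0],
    [0,0,0,0,0,0,0],
  ],
)

```text
clock: 9.2
position: [580.4, -114.1, 180.8]
ee_rot: [-0.706, 0.022, -0.025, 0.707]
contact_force: [-0.2, -0.0, -0.3]
gripper_width: 0.1
```

```bash
python3 go.py 584 -76 58;  python3 -c "
from meas import *
d=snap('wrist','pics/w7.png'); meas(d); t=snap('top','pics/top7.png'); meas(t); s=snap('scene','pics/scene7.png')
c=lambda i,y,x,h,w,k:cv2.resize(i[y:y+h,x:x+w],(400,400))
cv2.imwrite('pics/f7.png',cv2.cvtColor(np.hstack([c(d['color'],0,220,200,200,2),c(s['color'],170,265,110,110,3)]),4))"
```

```text
9.2 [ 580.4 -114.1  180.8] [-0.19 -0.04 -0.29] [ 0.08  0.37 -0.15 -0.   -1.05  3.  ]
[  0.5 122.9  38. ] [-0.002 -0.067  0.004]
plinth [585.2 -38.6] res 0.23 pine cent [586.  -37.6] encl [586.1 -37.6] extent [49.2 49.3] mean-c off [0.8 1. ] npx 3587Traceback (most recent call last):
  File "<string>", line 3, in <module>
    d=snap('wrist','pics/w7.png'); meas(d); t=snap('top','pics/top7.png'); meas(t); s=snap('scene','pics/scene7.png')
                                                                           ~~~~^^^
  File "meas.py", line 12, in meas
    white=big(white);g=big(cv2.morphologyEx(gold.astype(np.uint8),2,np.ones((3,3))))
                       ~~~^^^^^^^^^^^^^^^^^^^^^^^^^^^^^^^^^^^^^^^^^^^^^^^^^^^^^^^^^^
  File "meas.py", line 11, in <lambda>
    big=lambda m:(lambda k,l,s,c:l==1+np.argmax(s[1:,4]))(*cv2.connectedComponentsWithStats(m.astype(np.uint8)))
                 ~~~~~~~~~~~~~~~~~~~~~~~~~~~~~~~~~~~~~~~~^^^^^^^^^^^^^^^^^^^^^^^^^^^^^^^^^^^^^^^^^^^^^^^^^^^^^^^
  File "meas.py", line 11, in <lambda>
    big=lambda m:(lambda k,l,s,c:l==1+np.argmax(s[1:,4]))(*cv2.connectedComponentsWithStats(m.astype(np.uint8)))
                                      ~~~~~~~~~^^^^^^^^^
    return _wrapfunc(a, 'argmax', axis=axis, out=out, **kwds)
    return bound(*args, **kwds)
ValueError: attempt to get argmax of an empty sequence
```

Offset is about 1.3 mm from the same hover pose. The top camera is blocked by the arm. One last look to check it is upright.

```bash
python3 -c "
from meas import *
d=snap('wrist','pics/w8.png'); meas(d); s=snap('scene','pics/scene7.png')
c=lambda i,y,x,h,w:cv2.resize(i[y:y+h,x:x+w],(400,400))
cv2.imwrite('pics/f7.png',cv2.cvtColor(np.hstack([c(d['color'],0,220,200,200),c(s['color'],170,265,110,110)]),4))"
```

```text
plinth [584.9 -38.6] res 0.27 pine cent [585.8 -37.6] encl [585.8 -37.5] extent [48.6 49.3] mean-c off [0.9 1. ] npx 3640
```

View pics/f7.png

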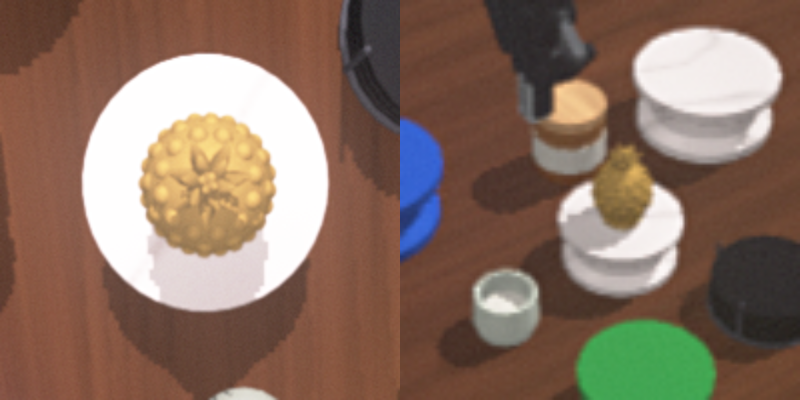

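The pineapple stands upright in the middle of the plinth, the robot is clear, and the neighbouring things look undisturbed. Handing in.

```bash
python3 -c "
from bench import *; print(job_done())"
```

```text
the job is handed in; nothing more can be done
None
```

The pineapple now stands upright near the middle of the smaller white plinth. I pushed it about 23 mm towards +y with the side of the closed fingers at belly height, backed off and handed the job in at about 9 s.

- **Centring:** two wrist-camera measurements after backing off put its axis about 1.3 mm from the plinth's centre (limit 7 mm).
- **Plinth:** it measured within about 0.5 mm of where it began (limit 10 mm).
- **Force:** the highest I read during the push was about 1.5 N, sampled only at the end of each call.
- **Upright and clear:** in the last images the pineapple looks upright and the robot is touching nothing.
- **Bystanders:** I only checked these by eye. The nearby ones look undisturbed, and I didn't measure them again.

Two checks didn't work. The final top-camera check failed because the pineapple could not be found in its picture, probably hidden by the arm. The first scene-camera measurement disagreed with the others because the fitting method doesn't suit that slanted view, so I didn't use it.

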